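# Shut the disc-handled tap under the sliding cover of a lab bench service box

## Robot

A 7-joint arm with a two-finger parallel gripper is mounted at the origin on the work surface. World frame = base frame: x ahead of the robot, y to its left, z up, the work surface at z = 0. Lengths are in m, angles in rad, forces in N, time in s.
With the tool pointing down it reaches from about 0.4 to 0.85 m from the base axis. Payload 10.4 kg.
Tool frame: the origin (TCP) lies at the very end of the fingers, on their centre line; the grasp point (between the pads) lies 19 mm behind it (manip.tcp_to_grasp is the z of the grasp point in the tool frame, in m); z points along the fingers, x is the direction in which the jaws open and shut, and the axes are right-handed (so a half turn about z gives the same grasp; the last joint's range is limited). The gripper opens to 85 mm and grips with 20 to 120 N. Pads are 22 mm wide; open, the fingers measure 114 mm over their backs; the gripper's body (76 mm by 85 mm) begins 54 mm behind the grasp point. The pads swing forward as they close: fully open they stand 13 mm farther back than shut.
Start: joints at [-1.353, 0.332, -0.065, 1.46, 0.022, 1.35, -0.088], TCP at [0.149, 0.607, 0.206] pointing down, gripper open.
Joint ranges: [-2.6, 2.6], [-0.5, 2.12], [-1.47, 1.34], [0.16, 2.42], [-1.27, 4.41], [0.06, 2.06], [-2.6, 2.6]. Speed limits (rad/s): [2.22, 2.22, 2.79, 2.79, 3.14, 3.14, 3.14].

## Interface

Orientations are given as a unit quaternion [x, y, z, w].
In Python, from workcell import manip gives the robot as it stands.
- The arm moves only by the tool servo_tool, never from a script. Its argument "moves" is a list of rows, each an object with "travel": the shift along the tool's x, y, z in mm, a list of three; "dr": the turn, a rotation vector about the tool's x, y, z in degrees, a list of three. A call has 1 to 12 rows; each row shifts and turns the commanded pose from where the row before left it, along the tool's axes as they then stand; what a row does not reach is not made up. A row lasts 1/8 s, in which the tool goes at most 62.5 mm and 10.7 degrees, less where a joint would pass 70% of its speed; a pose out of reach is approached as far as the arm can. A call is refused whole if a number of a shift passes 62.5 or a number of a turn 10.7, either way. A call with a gripper value outside its range is refused whole. "claw" is the closure, from 0 (fully open) to 1 (shut), set as the call begins (left out, the last holds). The fingers move at their own pace and stop on an object; "squeeze" is the grip in N (left out, the last holds). Time passes only in rows, so rows that do not move let the fingers close. It gives the time, the measured TCP pose, the force and the opening at its end, in the units of the state.
- manip.get_obs(): the state, without advancing time (a new reading comes with each control period).
- manip.camera(name): name is "scene" or "top" or "wrist"; returns the picture (480x640x3 uint8, blue, green, red); there is no depth.
- manip.calibration(name): a dict with "intrinsics" (3x3 intrinsics, pixels), "distortion" ([k1, k2, p1, p2, k3] as OpenCV has them; the pictures are not rectified), "view" (4x4, takes a point from world to camera coordinates). Camera axes: x right, y down, z forward; pixel columns grow to the right and rows downward; lengths in m; the calibration is good to about 2 mm. A picture is of the moment at which its call begins: read the wrist's pose just before it. calibration takes no time and is no camera call; for the wrist camera it gives the pose at the moment of the call.
- manip.hand_in(): hands the job in, once; it reports no verdict.
The state is a dict: "clock": time; "joint_pos": joint angles; "joint_velocities": joint speeds; "tau": joint torques, N m; "position": TCP position; "ee_rot": TCP orientation; "ft_force": force on the tool from outside, world axes, zero at the start; "torque": the same for the moment, N m; "grip_width": opening from 0.0 (shut) to 1.0 (fully open).
Only numpy, scipy, OpenCV 4.12 (cv2) and the standard library are available. Lean on these libraries where they do the work, as an engineer would, in place of code of your own. Each camera call takes 0.05 s, during which the arm holds its last target. There are 200 camera calls.

## Task

Slide the cover of the grey service box all the way aside to its stop, so that the two taps under it lie bare, then push the tap handle with the round disc on its end clockwise, a quarter turn, until it is fully shut and points to the front of the box. Only push, with the fingertips or the outside of the fingers: do not grip the cover or the handle. Leave the cover open, the plain bar tap as it was, and the bottle, tub, dish and carton where they stand.

Things in the scene. Friction and masses are not known exactly. Their poses are not given: they have to be found in the camera images.
- service_box: fixed grey bench service box, 172 mm (its x) by 440 mm (its y), 68 mm high over its rails; origin at the centre of its underside on the bench. Its -x side, with two brass hose nozzles sticking out 36 mm, is the front and faces roughly to the robot; its +y half is a closed deck, its -y half an open bay that starts under the cover. 'Box x, y' below mean this body's axes
- bay (a point): centre of the floor of the open bay, 12 mm over the bench, at box x = 0, y = -107 mm. The bay holds the two taps; inside it measures 160 mm (box x) by 214 mm (box y), its walls reach 56 mm and the rails 68 mm over the bench. In front of each tap a small brass stop post stands to 32 mm. Axes as the box's
- cover (a joint): sliding aluminium cover in rails along the box: metres slid towards the box's +y; 0 = over the bay (shut), 0.21 = at its stop with the whole bay bare; starts at 0 to 0.02; rubs with about 2 N and stays where it is left. The plate is 6 mm thick, its top 63 mm over the bench; it cannot be lifted
- cover_rib (a point): centre of the top of the upright push rib on the cover: a grey bar 100 mm along the box's x, 12 mm thick along its y, standing 29 mm above the plate; the point is 92 mm over the bench. At joint 0 it lies at box y = -168 mm, x = 0; axes as the box's
- disc_tap (a joint): angle of the tap handle that ends in a ROUND DISC (the one to shut), rad: 0 = fully open, handle along the box's -y; grows clockwise seen from above; 1.571 = fully shut at its stop, handle pointing to the box's front (-x). Starts at 0 to 0.25; a stiff tap (about 0.08 N m, 2 N at the disc), stays where it is left
- disc_tap_pivot (a point): on the vertical axis of the disc-ended tap, at mid-height of its handle, 42 mm over the bench (handle from 35 to 49 mm; hub 22 mm across, brass base below); fixed, at box x = -8 mm and box y = -135 or -35 mm (the two taps swap places)
- disc_tap_end (a point): centre of the disc, 30 mm across, 14 mm thick, on the end of the steel handle, 50 mm from the pivot, mid-height; the handle between is a bar 12 mm wide. Its y axis points from the disc to the pivot, z up; it turns with the handle
- bar_tap (a joint): angle of the other tap, whose handle is a plain straight bar with a square end; same meaning and travel; starts at 0 to 0.25 and must stay as it is
- bar_tap_end (a point): point on the plain bar handle, 50 mm from its pivot (the bar is 12 mm wide, 14 mm thick and ends 65 mm from the pivot); its pivot is at the other of the two places, 100 mm along the box from the disc tap's
- reagent_bottle: bystander, loose: glass reagent bottle with a blue cap, 66 mm across, 150 mm tall, standing behind the closed half of the box; origin under its centre
- tub: bystander, loose: white open plastic tub, 100 mm across, 65 mm tall, standing beyond the box's +y end; origin under its centre
- petri_dish: bystander, loose: low glass dish, 90 mm across, 15 mm tall, in front of the box; origin under its centre
- slide_carton: bystander, loose: small cardboard carton, 50 x 85 x 30 mm high, behind the bay; origin under its centre

How it is judged:
By the outcome, as a careful person would: the job done as asked, in the order asked, and still so for the second after the job is handed in, with the robot touching nothing.
It also fails if it takes over 50 s, if anything falls off the work surface, if the arm or the gripper's body presses on something with over 40 N, if the wrist force passes 120 N, or if a joint passes its speed limit or range.

## Working session

There is one attempt and no reset: what is moved stays moved. The work goes in short steps, Python scripts to look and compute and a tool call to move; the robot and the scene stay as the last step left them, time stands still between calls to the robot, and variables do not carry over. Pictures are saved under pics/ and viewed, on a budget of 10 in all, crops included, one or two more only if the job needs it, and the job is handed in when it is done.

Besides the shell and the picture viewer there is one more tool, called after "Call:" by a JSON object that holds its "name" and its "arguments". servo_tool: Moves the arm, as the interface text tells. Its arguments: {"type":"object","properties":{"moves":{"type":"array","items":{"type":"object","properties":{"travel":{"type":"array","items":{"type":"number"}},"dr":{"type":"array","items":{"type":"number"}}}}},"claw":{"type":"number"},"squeeze":{"type":"number"}},"required":["moves"]}

```bash
mkdir -p pics; ls; python3 - <<'E'
from workcell import manip
import cv2
o=manip.get_obs(); print({k:o[k] for k in('clock','position','ee_rot','ft_force','grip_width')},manip.tcp_to_grasp)
for n in('top','scene'):
    cv2.imwrite(f'pics/{n}0.png',manip.camera(n))
    c=manip.calibration(n);print(n,c)
E
```

```text
pics
{'clock': 0.0, 'position': array([0.14897533, 0.60653804, 0.20469933]), 'ee_rot': array([ 7.86921289e-01,  6.17052954e-01, -5.48572268e-04,  4.86071971e-04]), 'ft_force': array([0.56416278, 0.17449452, 0.39536259]), 'grip_width': 0.9996428930388239} -0.0187
top {'intrinsics': array([[517.345789  ,   0.        , 312.68316775],
       [  0.        , 517.345789  , 233.99440507],
       [  0.        ,   0.        ,   1.        ]]), 'distortion': array([-0.01814568,  0.        ,  0.        ,  0.        ,  0.        ]), 'view': array([[-0.01700923, -0.99971466, -0.01677138,  0.12267462],
       [-0.99464279,  0.01862873, -0.10167931,  0.57111586],
       [ 0.10196273,  0.01495205, -0.99467585,  0.97321806],
       [ 0.        ,  0.        ,  0.        ,  1.        ]])}
scene {'intrinsics': array([[572.86029843,   0.        , 323.47020452],
       [  0.        , 572.86029843, 237.89693963],
       [  0.        ,   0.        ,   1.        ]]), 'distortion': array([-0.07266175,  0.        ,  0.        ,  0.        ,  0.        ]), 'view': array([[-0.83640097,  0.54809555, -0.00496733,  0.43528075],
       [ 0.3107603 ,  0.46672011, -0.82800989, -0.16767343],
       [-0.45151019, -0.69409193, -0.56069149,  1.52808444],
       [ 0.        ,  0.        ,  0.        ,  1.        ]])}
```

View pics/top0.png

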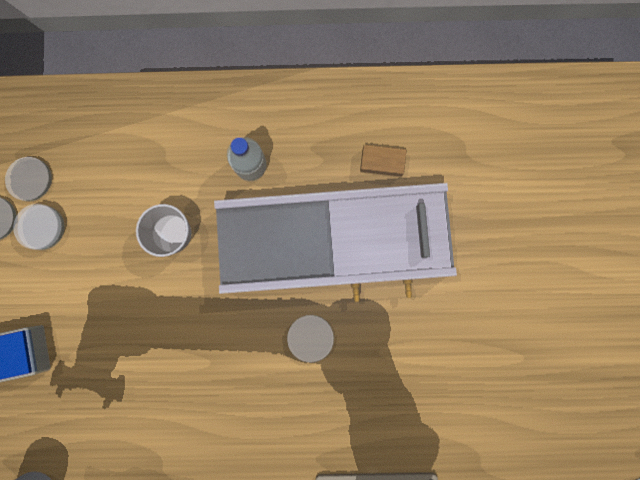

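View pics/scene0.png

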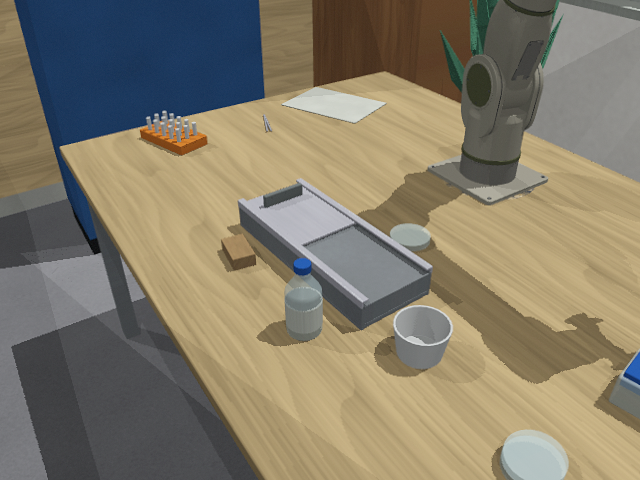

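Top view: box rail-top corners are at about (216,203), (446,186), (455,274) and (221,291). The rib runs from (420,200) to (426,258), with nozzles at (357,292) and (408,289). The dish is at (310,339), bottle at (246,158), tub at (162,230) and carton at (384,159).

```bash
cat > h.py <<'E'
import numpy as np, cv2
from scipy.optimize import least_squares
from scipy.spatial.transform import Rotation as R
from workcell import manip
def ray(c,uv,z):
    p=cv2.undistortPoints(np.array(uv,float).reshape(-1,1,2),c['intrinsics'],c['distortion']).reshape(-1,2)
    V=c['view'];C=-V[:3,:3].T@V[:3,3]
    d=np.c_[p,np.ones(len(p))]@V[:3,:3]
    return C+d*((z-C[2])/d[:,2])[:,None]
def proj(c,P):
    V=c['view'];r,_=cv2.Rodrigues(V[:3,:3])
    return cv2.projectPoints(np.array(P,float),r,V[:3,3],c['intrinsics'],c['distortion'])[0].reshape(-1,2)
def b2w(b,P):
    P=np.atleast_2d(P).astype(float);c,s=np.cos(b[2]),np.sin(b[2])
    return np.c_[b[0]+c*P[:,0]-s*P[:,1],b[1]+s*P[:,0]+c*P[:,1],P[:,2]]
def fit(c,P,uv,b0):
    r=least_squares(lambda b:(proj(c,b2w(b,P))-uv).ravel(),b0); return r.x,r.fun.reshape(-1,2)
E
python3 - <<'E'
from h import *
c=manip.calibration('top');s=manip.calibration('scene')
P=[[.086,.22,.068],[.086,-.22,.068],[-.086,-.22,.068],[-.086,.22,.068]]
uv=np.array([[216,202],[446,185.5],[455,274],[221,291]])
b,f=fit(c,P,uv,[.45,.05,0]);print(b,f)
us=np.array([[366,304],[240,203],[301,182],[430,267]])
b2,f2=fit(s,P,us,b);print(b2,f2)
print('cover edge',[ (b2w(b,[x,y,.063]),proj(c,b2w(b,[x,y,.063]))) for x,y in((.075,0),(-.075,0))])
rib=ray(c,[[420,200],[426,258]],.092); print(rib)
q=R.from_euler('z',b[2]); print('rib in box',(q.inv().as_matrix()@(rib-[b[0],b[1],0]).T).T)
for n,u,z in(('dish',[310,339],.01),('bottlecap',[240,146],.15),('tub',[162,230],.06),('carton',[384,159],.03)):print(n,ray(c,[u],z))
E
```

```text
[0.5617115  0.07177794 0.05427988] [[-1.59223526 -1.16437304]
 [ 1.60463972 -1.77573572]
 [ 1.72710811  1.29509094]
 [-1.77938801  1.38835823]]
[0.5622341  0.0790335  0.06163677] [[-1.71848161  0.21037047]
 [-2.2060887  -1.36188226]
 [-0.41984702 -2.5062504 ]
 [ 4.05280354  0.98524485]]
cover edge [(array([[0.63660104, 0.07584693, 0.063     ]]), array([[331.20343371, 198.46963576]])), (array([[0.48682196, 0.06770895, 0.063     ]]), array([[337.24788706, 277.99089457]]))]
[[ 0.62561618 -0.08556879  0.092     ]
 [ 0.51947839 -0.09234127  0.092     ]]
rib in box [[ 0.05527399 -0.16058203  0.092     ]
 [-0.05107491 -0.16158621  0.092     ]]
dish [[0.37064026 0.12144249 0.01      ]]
bottlecap [[0.71740867 0.23467329 0.15      ]]
tub [[0.58311262 0.39743146 0.06      ]]
carton [[ 0.71876992 -0.03025122  0.03      ]]
```

Call:
{"name": "servo_tool", "arguments": {"moves": [{"travel":[-2.7,58,0],"dr":[0,0,5.3]},{"travel":[-2.7,58,0],"dr":[0,0,5.3]},{"travel":[-2.7,58,0],"dr":[0,0,5.3]},{"travel":[-2.7,58,0],"dr":[0,0,5.3]},{"travel":[-2.7,58,0],"dr":[0,0,5.3]},{"travel":[-2.7,58,0],"dr":[0,0,5.3]},{"travel":[-2.7,58,0],"dr":[0,0,5.3]},{"travel":[-2.7,58,0],"dr":[0,0,5.3]},{"travel":[-2.7,58,0],"dr":[0,0,5.3]},{"travel":[-2.7,58,0],"dr":[0,0,5.3]},{"travel":[-2.7,58,0],"dr":[0,0,5.3]},{"travel":[-2.7,58,0],"dr":[0,0,5.3]}], "claw": 1}}

```text
clock: 1.6
position: [0.6123, 0.1323, 0.2051]
ee_rot: [0.994, 0.108, -0.0, 0.0]
ft_force: [0.3, 0.4, -0.0]
grip_width: -0.003
```

Call:
{"name": "servo_tool", "arguments": {"moves": [{"travel":[0,0,0],"dr":[0,0,9.3]},{"travel":[-10.7,53,0]},{"travel":[-10.7,53,0]},{"travel":[-10.7,53,0]},{"travel":[-10.7,53,0]},{"travel":[-10.7,53,0]},{"travel":[0,0,40]},{"travel":[0,0,40]},{"travel":[0,0,0]},{"travel":[0,0,0]}]}}

```text
$.moves[1]: bad value
```

```bash
python3 - <<'E'
from h import *
c=manip.calibration('wrist');o=manip.get_obs()
cv2.imwrite('pics/w1.png',np.hstack([cv2.resize(manip.camera('wrist'),(400,300)),cv2.resize(manip.camera('top')[100:340,180:500],(400,300))]))
print(o['position'],o['ee_rot'],o['ft_force'],c)
E
```

```text
[0.61225765 0.13231391 0.2050566 ] [ 9.94113571e-01  1.08342659e-01 -2.70125545e-04  5.95105684e-05] [ 0.25845383  0.41839794 -0.00867504] {'intrinsics': array([[380.56342853,   0.        , 313.89347817],
       [  0.        , 380.56342853, 233.41251063],
       [  0.        ,   0.        ,   1.        ]]), 'distortion': array([-0.06882213,  0.        ,  0.        ,  0.        ,  0.        ]), 'view': array([[ 0.97680196,  0.21413898, -0.00155876, -0.62474372],
       [ 0.20570598, -0.93626161,  0.28477928, -0.03976826],
       [ 0.05952294, -0.27849361, -0.95859185,  0.37910032],
       [ 0.        ,  0.        ,  0.        ,  1.        ]])}
```

View pics/w1.png

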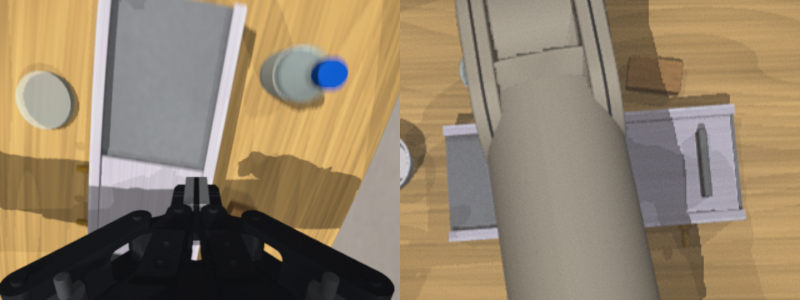

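The move was refused because `dr` is needed in every row. The wrist view shows the deck, dish and bottle, with the fingers shut at about (196,190).

Call:
{"name": "servo_tool", "arguments": {"moves": [{"travel":[0,0,0],"dr":[0,0,9.3]},{"travel":[-10.7,53,0],"dr":[0,0,0]},{"travel":[-10.7,53,0],"dr":[0,0,0]},{"travel":[-10.7,53,0],"dr":[0,0,0]},{"travel":[-10.7,53,0],"dr":[0,0,0]},{"travel":[-10.7,53,0],"dr":[0,0,0]},{"travel":[0,0,40],"dr":[0,0,0]},{"travel":[0,0,40],"dr":[0,0,0]},{"travel":[0,0,0],"dr":[0,0,0]},{"travel":[0,0,0],"dr":[0,0,0]}]}}

```text
clock: 2.95
position: [0.5745, -0.1335, 0.1269]
ee_rot: [1.0, 0.029, 0.001, 0.0]
ft_force: [1.0, 0.1, 1.0]
grip_width: -0.005
```

```bash
python3 - <<'E'
from h import *
c=manip.calibration('wrist');o=manip.get_obs()
cv2.imwrite('pics/w2.png',manip.camera('wrist'))
print(o['position'],o['ee_rot'],o['ft_force'])
b=[.562,.0735,.0555]
print(proj(c,b2w(b,[[-.05,-.161,.092],[.05,-.161,.092],[-.086,-.22,.068],[.086,-.22,.068]])), proj(c,[o['position']]))
E
```

```text
[ 0.57452056 -0.13352604  0.12692057] [9.99578989e-01 2.90075039e-02 6.32014442e-04 1.04018320e-04] [0.99803    0.111164   0.98376404]
[[220.86018668 169.86696284]
 [407.79042221 170.0929577 ]
 [180.17173466 257.84183556]
 [448.04909981 258.11855313]] [[316.42378454 276.21732623]]
```

View pics/w2.png

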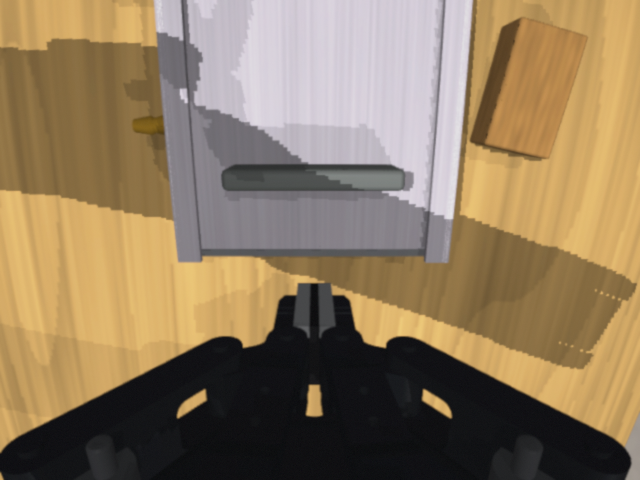

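The wrist view agrees with the fit: rib top edges at (222..405,168) against a predicted (221..408,170). I'll go down behind the rib and push.

Call:
{"name": "servo_tool", "arguments": {"moves": [{"travel":[0,0,28],"dr":[0,0,0]},{"travel":[0,0,27],"dr":[0,0,0]},{"travel":[0,-10,0],"dr":[0,0,0]},{"travel":[0,-10,0],"dr":[0,0,0]},{"travel":[0,-10,0],"dr":[0,0,0]},{"travel":[0,-15,0],"dr":[0,0,0]},{"travel":[0,-25,0],"dr":[0,0,0]},{"travel":[0,-25,0],"dr":[0,0,0]},{"travel":[0,-25,0],"dr":[0,0,0]},{"travel":[0,-25,0],"dr":[0,0,0]},{"travel":[0,-25,0],"dr":[0,0,0]},{"travel":[0,-25,0],"dr":[0,0,0]}]}}

```text
clock: 4.5
position: [0.5624, 0.0629, 0.0709]
ee_rot: [1.0, 0.029, 0.0, -0.0]
ft_force: [-0.4, 1.1, 0.5]
grip_width: -0.002
```

Call:
{"name": "servo_tool", "arguments": {"moves": [{"travel":[0,-15,0],"dr":[0,0,0]},{"travel":[0,-8,0],"dr":[0,0,0]},{"travel":[0,-5,0],"dr":[0,0,0]},{"travel":[0,-3,0],"dr":[0,0,0]}]}}

```text
clock: 5.0
position: [0.5609, 0.0916, 0.0705]
ee_rot: [1.0, 0.028, 0.0, 0.0]
ft_force: [0.6, 0.5, 0.5]
grip_width: -0.002
```

Call:
{"name": "servo_tool", "arguments": {"moves": [{"travel":[0,-3,0],"dr":[0,0,0]},{"travel":[0,-3,0],"dr":[0,0,0]},{"travel":[0,-2,0],"dr":[0,0,0]},{"travel":[0,0,0],"dr":[0,0,0]}]}}

```text
clock: 5.5
position: [0.5603, 0.1002, 0.0705]
ee_rot: [1.0, 0.029, 0.0, -0.0]
ft_force: [0.6, -0.4, 0.3]
grip_width: 0.001
```

```bash
python3 - <<'E'
from h import *
c=manip.calibration('wrist');o=manip.get_obs()
cv2.imwrite('pics/w3.png',manip.camera('wrist'))
print(o['position'],o['ee_rot'],o['ft_force'])
E
```

```text
[0.56032655 0.10017243 0.07048191] [ 9.99582032e-01  2.89095029e-02  1.24112638e-05 -4.45489714e-05] [ 0.62446288 -0.42285019  0.2900475 ]
```

View pics/w3.png

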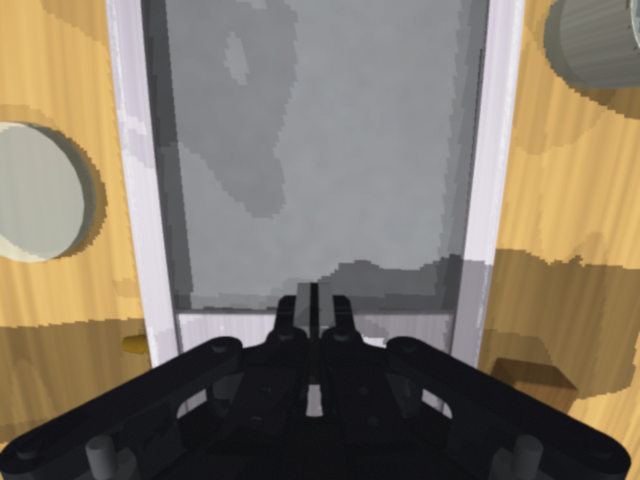

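The grey deck is still bare and the cover edge sits near row 313 with no rib ahead of the fingers, so the cover apparently hasn't moved. I'll lift and look.

Call:
{"name": "servo_tool", "arguments": {"moves": [{"travel":[0,20,-60],"dr":[0,0,0]},{"travel":[0,60,-60],"dr":[0,0,0]},{"travel":[0,60,-20],"dr":[0,0,0]},{"travel":[0,60,0],"dr":[0,0,0]},{"travel":[0,50,0],"dr":[0,0,0]},{"travel":[0,0,0],"dr":[0,0,0]}]}}

```text
clock: 6.3
position: [0.5728, -0.1384, 0.194]
ee_rot: [1.0, 0.025, 0.0, 0.001]
ft_force: [-0.2, 0.5, 0.4]
grip_width: -0.002
```

```bash
python3 - <<'E'
from h import *
c=manip.calibration('wrist');o=manip.get_obs()
cv2.imwrite('pics/w4.png',np.hstack([cv2.resize(manip.camera('wrist'),(400,300)),cv2.resize(manip.camera('scene')[130:370,180:500],(400,300))]))
print(o['position'],o['ee_rot'],o['ft_force'])
b=[.562,.0735,.0555]
print(proj(c,b2w(b,[[-.05,-.161,.092],[.05,-.161,.092],[-.086,-.22,.068],[.086,-.22,.068]]))/1.6)
E
```

```text
[ 0.57280559 -0.13839188  0.1940003 ] [9.99686237e-01 2.50284590e-02 4.99690720e-05 1.00090275e-03] [-0.18808086  0.48219788  0.44115379]
[[153.27865914  94.6998186 ]
 [242.46405925  94.12492514]
 [131.31083277 140.03459867]
 [264.66764113 139.21304768]]
```

View pics/w4.png

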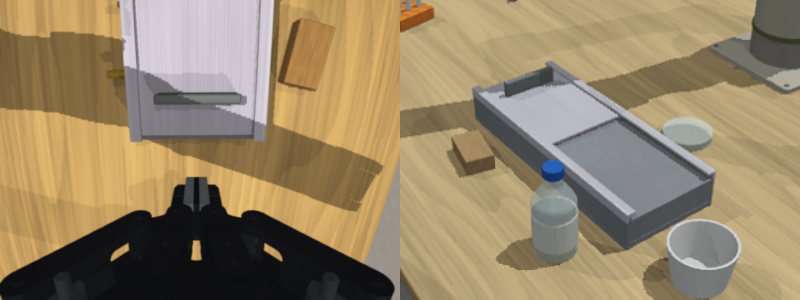

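```bash
python3 - <<'E'
from h import *
c=manip.calibration('wrist');o=manip.get_obs();s=manip.calibration('scene')
print('tcp in scene',proj(s,[o['position']]))
T=np.eye(4);T[:3,:3]=R.from_quat(o['ee_rot']).as_matrix();T[:3,3]=o['position']
X=c['view']@T
T3=np.eye(4);T3[:3,:3]=R.from_quat([9.99582032e-01,2.89095029e-02,1.24112638e-05,-4.45489714e-05]).as_matrix();T3[:3,3]=[0.56032655,0.10017243,0.07048191]
for dz in(0,.03):
    T3[2,3]=.0705+dz
    c3=dict(c,view=X@np.linalg.inv(T3))
    b=[.562,.0735,.0555]
    print(dz,proj(c3,b2w(b,[[-.086,.007,.068],[.086,.007,.068],[-.086,.1,.068],[.086,.1,.068],[0,.007,.063]])))
cv2.imwrite('pics/s5.png',manip.camera('scene'))
E
```

```text
tcp in scene [[269.46784766 141.30921894]]
0 [[147.3249791  309.43230957]
 [485.74713106 309.83488904]
 [122.26620715 118.88904163]
 [512.01362058 119.47578152]
 [316.55628963 306.07690453]]
0.03 [[168.52973024 285.09806165]
 [463.98842867 285.46504576]
 [150.08947352 118.92679468]
 [483.39899179 119.40975206]
 [316.26276026 282.30503754]]
```

View pics/s5.png

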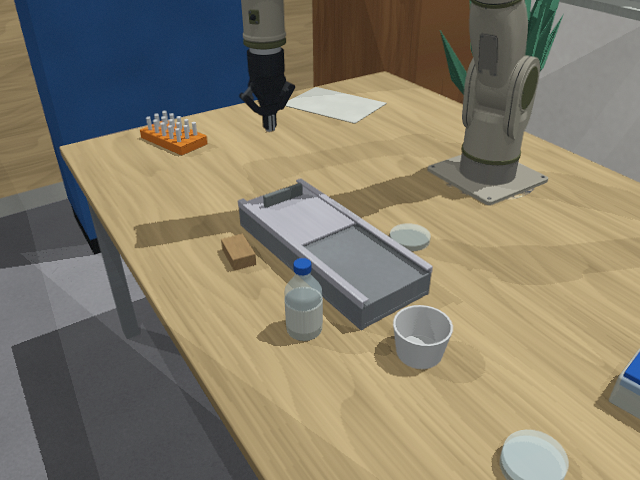

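```bash
python3 - <<'E'
from h import *
c=manip.calibration('wrist');o=manip.get_obs();s=manip.calibration('scene')
Rm=R.from_quat(o['ee_rot']).as_matrix()
for d in(0,.01,.02,.03,.04):
    p=[o['position']+Rm@[x,y,-d] for x,y in((0,0),(0,-.011),(-.012,-.011),(.012,-.011))]
    print(d,proj(c,p).round(0).tolist(),proj(s,p)[0].round(0))
im=manip.camera('wrist');im2=manip.camera('scene')
a=cv2.resize(im[250:370,240:400],(640,480),interpolation=0);b=cv2.resize(im2[100:160,240:300],(160*3,480),interpolation=0)
cv2.imwrite('pics/z6.png',cv2.resize(np.hstack([a[:,:],b]),(800,343)))
E
```

```text
0 [[316.0, 276.0], [316.0, 255.0], [291.0, 255.0], [342.0, 255.0]] [270. 142.]
0.01 [[317.0, 285.0], [317.0, 262.0], [290.0, 262.0], [344.0, 262.0]] [269. 137.]
0.02 [[317.0, 295.0], [317.0, 271.0], [288.0, 271.0], [345.0, 271.0]] [269. 133.]
0.03 [[317.0, 305.0], [317.0, 280.0], [287.0, 280.0], [347.0, 280.0]] [269. 129.]
0.04 [[317.0, 318.0], [317.0, 291.0], [285.0, 291.0], [349.0, 291.0]] [269. 124.]
```

View pics/z6.png

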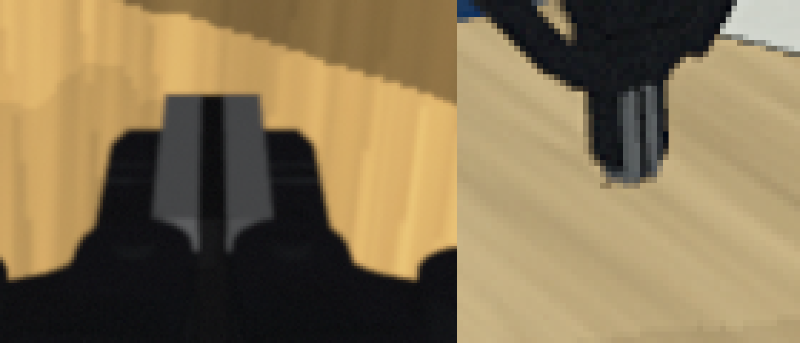

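Both views place the real fingertips about 22–31 mm short of the reported TCP. That explains why they passed over the rib. I'll measure the offset by gently touching the bench beyond the box's -y end.

Call:
{"name": "servo_tool", "arguments": {"moves": [{"travel":[0,50,0],"dr":[0,0,0]},{"travel":[0,0,60],"dr":[0,0,0]},{"travel":[0,0,60],"dr":[0,0,0]},{"travel":[0,0,50],"dr":[0,0,0]},{"travel":[0,0,20],"dr":[0,0,0]},{"travel":[0,0,20],"dr":[0,0,0]},{"travel":[0,0,0],"dr":[0,0,0]},{"travel":[0,0,0],"dr":[0,0,0]}]}}

```text
clock: 7.55
position: [0.5778, -0.183, -0.0148]
ee_rot: [1.0, 0.029, 0.001, 0.0]
ft_force: [0.4, -0.3, 0.8]
grip_width: -0.001
```

Call:
{"name": "servo_tool", "arguments": {"moves": [{"travel":[0,0,3],"dr":[0,0,0]},{"travel":[0,0,2],"dr":[0,0,0]},{"travel":[0,0,2],"dr":[0,0,0]},{"travel":[0,0,0],"dr":[0,0,0]}]}}

```text
clock: 8.05
position: [0.5765, -0.1827, -0.0234]
ee_rot: [1.0, 0.029, -0.0, -0.0]
ft_force: [-0.0, -0.3, -0.2]
grip_width: -0.002
```

Call:
{"name": "servo_tool", "arguments": {"moves": [{"travel":[0,0,2],"dr":[0,0,0]},{"travel":[0,0,0],"dr":[0,0,0]}]}}

```text
clock: 8.3
position: [0.5766, -0.1827, -0.0254]
ee_rot: [1.0, 0.029, -0.0, -0.0]
ft_force: [-0.5, 0.3, 0.2]
grip_width: -0.003
```

Call:
{"name": "servo_tool", "arguments": {"moves": [{"travel":[0,0,2],"dr":[0,0,0]},{"travel":[0,0,0],"dr":[0,0,0]}]}}

```text
clock: 8.55
position: [0.5768, -0.1827, -0.0257]
ee_rot: [1.0, 0.029, 0.0, -0.001]
ft_force: [-8.3, 3.2, 20.1]
grip_width: -0.003
```

Contact came at a reported z of -0.0255, so true tip z = reported + 25.5 mm. I'll redo the push with the tip at 72 mm.

Call:
{"name": "servo_tool", "arguments": {"moves": [{"travel":[0,0,-56],"dr":[0,0,0]},{"travel":[0,0,-56],"dr":[0,0,0]},{"travel":[0,-50,0],"dr":[0,0,0]},{"travel":[0,0,38],"dr":[0,0,0]},{"travel":[0,-8,0],"dr":[0,0,0]},{"travel":[0,-8,0],"dr":[0,0,0]},{"travel":[0,-8,0],"dr":[0,0,0]},{"travel":[0,-8,0],"dr":[0,0,0]},{"travel":[0,-8,0],"dr":[0,0,0]},{"travel":[0,0,0],"dr":[0,0,0]}]}}

```text
clock: 9.8
position: [0.5715, -0.0918, 0.0468]
ee_rot: [1.0, 0.029, 0.0, -0.0]
ft_force: [-1.1, 0.6, -0.1]
grip_width: -0.003
```

Call:
{"name": "servo_tool", "arguments": {"moves": [{"travel":[0,-15,0],"dr":[0,0,0]},{"travel":[0,-20,0],"dr":[0,0,0]},{"travel":[0,-20,0],"dr":[0,0,0]},{"travel":[0,-20,0],"dr":[0,0,0]},{"travel":[0,-20,0],"dr":[0,0,0]},{"travel":[0,-20,0],"dr":[0,0,0]},{"travel":[0,-20,0],"dr":[0,0,0]},{"travel":[0,-15,0],"dr":[0,0,0]},{"travel":[0,-10,0],"dr":[0,0,0]},{"travel":[0,-10,0],"dr":[0,0,0]},{"travel":[0,-5,0],"dr":[0,0,0]}]}}

```text
clock: 11.18
position: [0.5613, 0.0823, 0.0467]
ee_rot: [1.0, 0.029, -0.0, -0.0]
ft_force: [0.4, -2.8, 1.3]
grip_width: 0.002
```

Call:
{"name": "servo_tool", "arguments": {"moves": [{"travel":[0,-5,0],"dr":[0,0,0]},{"travel":[0,-4,0],"dr":[0,0,0]}]}}

```text
clock: 11.42
position: [0.5608, 0.0908, 0.0467]
ee_rot: [1.0, 0.029, -0.0, -0.0]
ft_force: [0.4, -2.1, 1.3]
grip_width: 0.002
```

Call:
{"name": "servo_tool", "arguments": {"moves": [{"travel":[0,-4,0],"dr":[0,0,0]},{"travel":[0,-3,0],"dr":[0,0,0]}]}}

```text
clock: 11.68
position: [0.5605, 0.0968, 0.0467]
ee_rot: [1.0, 0.029, -0.0, 0.001]
ft_force: [-0.0, -10.3, 4.0]
grip_width: 0.001
```

Call:
{"name": "servo_tool", "arguments": {"moves": [{"travel":[0,-2,0],"dr":[0,0,0]},{"travel":[0,0,0],"dr":[0,0,0]}]}}

```text
clock: 11.92
position: [0.5604, 0.0967, 0.0467]
ee_rot: [1.0, 0.028, -0.0, 0.002]
ft_force: [-0.8, -10.7, 3.4]
grip_width: 0.004
```

Call:
{"name": "servo_tool", "arguments": {"moves": [{"travel":[0,12,0],"dr":[0,0,0]},{"travel":[0,20,-50],"dr":[0,0,0]},{"travel":[0,62,-50],"dr":[0,0,0]},{"travel":[0,62,0],"dr":[0,0,0]},{"travel":[0,62,0],"dr":[0,0,0]},{"travel":[0,40,0],"dr":[0,0,0]},{"travel":[0,0,0],"dr":[0,0,0]}]}}

```text
clock: 12.8
position: [0.5737, -0.1484, 0.136]
ee_rot: [1.0, 0.026, 0.0, 0.0]
ft_force: [0.6, -0.1, -0.5]
grip_width: -0.002
```

```bash
python3 - <<'E'
from h import *
c=manip.calibration('wrist');o=manip.get_obs()
im=manip.camera('wrist')
b=[.562,.0735,.0555]
P=[[-.086,-.22,.068],[.086,-.22,.068],[-.05,.042,.092],[.05,.042,.092],[-.008,-.135,.049],[-.008,-.035,.049]]
print(o['clock'],o['position'],proj(c,b2w(b,P)).round(0).tolist())
np.savez('w7.npz',**c)
cv2.imwrite('pics/w7.png',im)
E
```

```text
12.8 [ 0.57370027 -0.14838787  0.13601448] [[185.0, 232.0], [448.0, 231.0], [212.0, -271.0], [418.0, -272.0], [304.0, 96.0], [302.0, -79.0]]
```

View pics/w7.png

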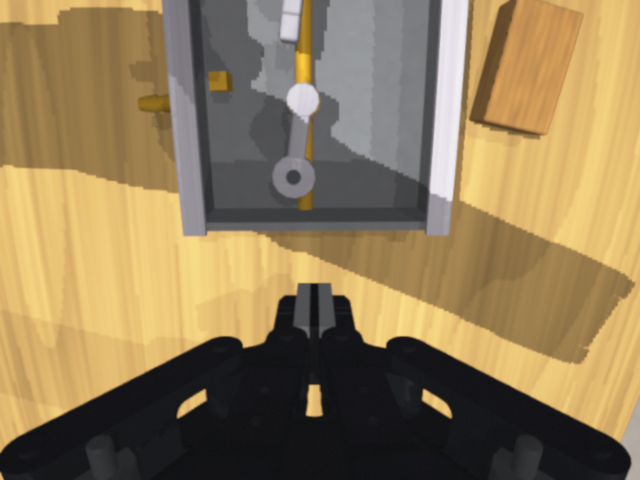

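Wrist view: the cover is clear of the bay. The disc tap is the -y one, with its hub at (302,99) and disc at (293,177), and the bar tip is at (289,38). The hub was predicted at (304,96), so the fit is within about 2 mm. I'll go down on the +x side of the handle.

Call:
{"name": "servo_tool", "arguments": {"moves": [{"travel":[34.5,-50,0],"dr":[0,0,0]},{"travel":[0,0,40],"dr":[0,0,0]},{"travel":[0,0,40],"dr":[0,0,0]},{"travel":[0,0,30],"dr":[0,0,0]},{"travel":[0,0,11.5],"dr":[0,0,0]},{"travel":[0,0,0],"dr":[0,0,0]}]}}

```text
clock: 13.6
position: [0.6059, -0.0915, 0.0144]
ee_rot: [1.0, 0.029, -0.0, -0.0]
ft_force: [-0.7, 0.2, 0.8]
grip_width: 0.004
```

Call:
{"name": "servo_tool", "arguments": {"moves": [{"travel":[-13,5,0],"dr":[0,0,0]},{"travel":[-10,3,0],"dr":[0,0,0]},{"travel":[-9.6,2,0],"dr":[0,0,0]},{"travel":[-6,1,0],"dr":[0,0,0]},{"travel":[-6.5,0,0],"dr":[0,0,0]}]}}

```text
clock: 14.22
position: [0.562, -0.1056, 0.015]
ee_rot: [1.0, 0.029, 0.001, -0.0]
ft_force: [3.8, 2.9, 1.9]
grip_width: 0.003
```

Call:
{"name": "servo_tool", "arguments": {"moves": [{"travel":[-6,-1,0],"dr":[0,0,0]},{"travel":[-6.5,-1.5,0],"dr":[0,0,0]},{"travel":[-5.5,-3,0],"dr":[0,0,0]},{"travel":[-5.5,-3,0],"dr":[0,0,0]}]}}

```text
clock: 14.72
position: [0.5373, -0.0993, 0.0144]
ee_rot: [1.0, 0.029, 0.0, 0.0]
ft_force: [3.2, 0.7, 0.4]
grip_width: -0.001
```

Call:
{"name": "servo_tool", "arguments": {"moves": [{"travel":[-3,-3,0],"dr":[0,0,0]},{"travel":[-3,-3,0],"dr":[0,0,0]},{"travel":[-2,-3,0],"dr":[0,0,0]},{"travel":[-2,-3,0],"dr":[0,0,0]}]}}

```text
clock: 15.22
position: [0.5273, -0.0878, 0.0146]
ee_rot: [1.0, 0.029, 0.001, 0.0]
ft_force: [8.7, -6.8, -2.0]
grip_width: -0.001
```

Call:
{"name": "servo_tool", "arguments": {"moves": [{"travel":[2,-2,0],"dr":[0,0,0]},{"travel":[1,-2,0],"dr":[0,0,0]},{"travel":[0,0,0],"dr":[0,0,0]}]}}

```text
clock: 15.6
position: [0.5297, -0.0858, 0.0146]
ee_rot: [1.0, 0.028, 0.0, 0.001]
ft_force: [3.0, -8.9, -0.4]
grip_width: 0.0
```

Call:
{"name": "servo_tool", "arguments": {"moves": [{"travel":[0,-2,0],"dr":[0,0,0]},{"travel":[0,0,0],"dr":[0,0,0]}]}}

```text
clock: 15.85
position: [0.5296, -0.0854, 0.0147]
ee_rot: [1.0, 0.027, 0.0, 0.002]
ft_force: [4.0, -14.2, -0.4]
grip_width: -0.001
```

Call:
{"name": "servo_tool", "arguments": {"moves": [{"travel":[0,8,0],"dr":[0,0,0]},{"travel":[2,8,0],"dr":[0,0,0]},{"travel":[0,0,-50],"dr":[0,0,0]},{"travel":[0,30,-60],"dr":[0,0,0]},{"travel":[10,30,-20],"dr":[0,0,0]},{"travel":[15,0,0],"dr":[0,0,0]},{"travel":[0,0,0],"dr":[0,0,0]}]}}

```text
clock: 16.73
position: [0.561, -0.1534, 0.1399]
ee_rot: [1.0, 0.029, -0.001, -0.0]
ft_force: [0.3, 0.0, -0.3]
grip_width: -0.003
```

```bash
python3 - <<'E'
from h import *
c=manip.calibration('wrist');o=manip.get_obs()
im=manip.camera('wrist'); t=manip.camera('top')
b=[.562,.0735,.0555]
P=[[-.008,-.135,.049],[-.058,-.135,.049],[-.008,-.035,.049]]
print(o['clock'],o['position'],o['ft_force'],proj(c,b2w(b,P)).round(0).tolist())
np.savez('w8.npz',**c)
cv2.imwrite('pics/w8.png',np.hstack([im[:360,140:540],t[120:480,140:540]]))
E
```

```text
16.725 [ 0.56095265 -0.153366    0.13991273] [ 0.26282212  0.01020737 -0.30951478] [[325.0, 89.0], [248.0, 90.0], [326.0, -83.0]]
```

View pics/w8.png

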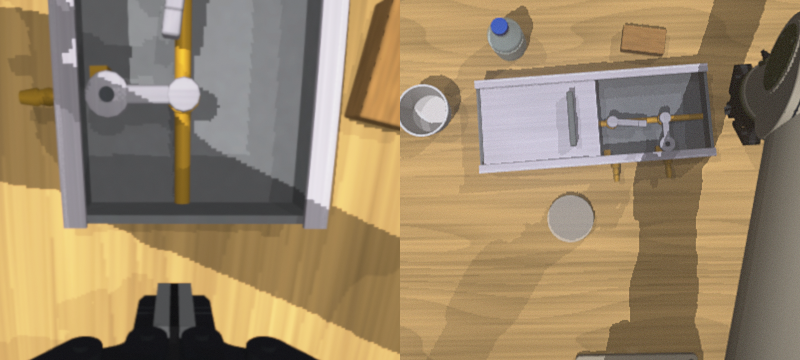

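The left half shows the hub at (323,93) and the disc at (246,93), so the handle runs straight to the front as predicted. The bar tap is unchanged, the cover sits on the deck half, and the bystanders stand where they were.

```bash
python3 -c "
from workcell import manip
print(manip.hand_in())"
```

```text
the job is handed in; nothing more can be done
None
```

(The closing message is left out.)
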